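# Run the bench UV steriliser

## Task

Sterilise the labware: open the lid of the white UV steriliser all the way back until it rests on its stop, stand every pot and tip box that is on the bench upright on the chamber floor, and lower the lid gently until it is fully closed, without letting it slam. Only then, on the grey control box, lift the sprung guard and hold it up while you push the toggle all the way over to the back, then let the guard drop shut. Leave the bottle, the beaker and the dish where they stand.

Things in the scene. Friction and masses are not known exactly. Their poses are not given: they have to be found in the camera images.
- steriliser: fixed white open-topped chamber, outside 290 mm (its x) by 200 mm (its y) by 70 mm tall, walls and floor 5 mm thick; inside 280 x 190 mm. Origin at the centre of its underside, z up. The lid hinge runs along its x on the +y rim, at (0, +100, 70) mm; the lid's handle is on the -y side.
- lid (a joint): angle of the steriliser's lid, rad: 0 closed flat, grows as its free (-y) edge swings up and over towards +y, vertical at 1.57, rests by gravity on its back stop at 1.85. 0.35 kg plate 290 x 200 x 8 mm; a lightly damped hinge: let go before vertical it falls shut.
- lid_bar (a point): centre of the lid's handle, a round steel bar 12 mm thick and 130 mm long, parallel to the steriliser's x, carried on two arms (at its ends, 120 mm clear between them) in the plane of the lid, 45 mm beyond the lid's free edge and 245 mm from the hinge; with the lid closed it lies 74 mm above the bench. The lid plate is 8 mm thick.
- control: fixed grey control box, 150 mm (its x, away from the operator) by 130 mm (its y) by 60 mm tall. Origin at the centre of its underside, z up. The toggle's pivot is at (9, 0, 63) mm; the guard's hinge runs along y at (45, 0, 64) mm, low at the back.
- guard (a joint): angle of the black guard over the toggle, rad: 0 shut, grows as its front edge swings up and back about the low rear hinge, up to 1.5. A spring (0.05 N m shut, 0.1 N m fully up) always shuts it: it must be held up. Shaped like a hood: a level top plate 66 mm long (from above the hinge towards -x), 72 mm wide, 4 mm thick, its underside 40 mm above the hinge, and two sides.
- guard_lip (a point): middle of the lower front edge of the guard's top plate; with the guard shut at (-21, 0, 104) mm in the control box's frame. The front is open, so that fingertips can slide under this edge; the two sides (66 mm clear between them) begin 20 mm behind it.
- toggle (a joint): angle of the steel toggle under the guard, rad: 0 off, leaning 20 degrees to the front (the box's -x), 0.70 on, leaning 20 degrees to the back (+x). Stays where it is left (friction, about 1 N at its tip). Bat of 10 mm diameter.
- toggle_tip (a point): centre of the rounded tip of the toggle, 30 mm from its pivot (about 91 mm above the bench).
- pot1: amber sample pot with a white screw cap, upright, 40 mm diameter, 45 mm tall, about 80 g; origin at the centre of its underside, z up. May be absent.
- pot2: amber sample pot with a white screw cap, upright, 40 mm diameter, 45 mm tall, about 80 g; origin at the centre of its underside, z up. May be absent.
- pot3: amber sample pot with a white screw cap, upright, 40 mm diameter, 45 mm tall, about 80 g; origin at the centre of its underside, z up. May be absent.
- rack1: closed pipette-tip box, grey with a white top, 60 mm long (its x) by 40 mm wide (its y) by 45 mm tall, about 90 g; origin at the centre of its underside, z up. May be absent.
- rack2: closed pipette-tip box, grey with a white top, 60 mm long (its x) by 40 mm wide (its y) by 45 mm tall, about 90 g; origin at the centre of its underside, z up. May be absent.
- rack3: closed pipette-tip box, grey with a white top, 60 mm long (its x) by 40 mm wide (its y) by 45 mm tall, about 90 g; origin at the centre of its underside, z up. May be absent.
- bottle: bystander: white plastic bottle, 70 mm diameter, 170 mm tall; origin at the centre of its underside.
- beaker: bystander: glass beaker, 70 mm diameter, 90 mm tall; origin at the centre of its underside.
- dish: bystander: white dish, 100 mm diameter, 30 mm tall; origin at the centre of its underside.

How it is judged:
By the outcome, as a careful person would: the job done as asked, in the order asked, and still so for the second after the job is handed in, with the robot touching nothing.
Of pot1, pot2, pot3, rack1, rack2, rack3 only 3 to 5 are there at a start; the rules pass over those that are not, and their reading is None.
At some moment in a run one of pot1, pot2, pot3, rack1, rack2, rack3 may be knocked a few centimetres aside while the robot is not near it.
It also fails if it takes over 210 s, if anything falls off the work surface, if the arm or the gripper's body presses on something with over 40 N, if the wrist force passes 120 N, or if a joint passes its speed limit or range.

## Robot

A 6-joint arm with a two-finger parallel gripper is mounted at the origin on the work surface. World frame = base frame: x ahead of the robot, y to its left, z up, the work surface at z = 0. Lengths are in m, angles in degrees, forces in N, time in s.
With the tool pointing down it reaches from about 0.4 to 0.825 m from the base axis. Payload 7 kg.
Tool frame: the origin (TCP) lies midway between the tips of the shut fingers; the grasp point (between the pads) lies r.grip_depth behind it (r.grip_depth is the distance from the TCP to the grasp point, in m); z points along the fingers, y is the line along which they close (so a half turn about z gives the same grasp; the last joint's range is limited). The gripper opens to 88 mm and grips with 3 to 60 N. Pads are 19 mm wide; open, the fingers measure 130 mm over their backs; the gripper's body (78 mm by 193 mm) begins 47 mm behind the grasp point.
Start: joints at [-59.467, 20.546, 0.682, 0, -70.136, -16.507], TCP at [0.164, -0.655, 0.227] pointing down, gripper open.
Joint ranges: [-176.03, 176.03], [-82.01, 121.73], [-58.28, 71.71], [-173.87, 95.51], [-174.79, -0.11], [-173.66, 173.66]. Speed limits (degrees/s): [136.94, 136.94, 172.46, 180, 180, 180].

## Interface

Orientations are given as [roll, pitch, yaw] about the fixed x, y, z axes, in that order (R = Rz(yaw) Ry(pitch) Rx(roll)).
In Python, from plant import r gives the robot as it stands.
- The arm moves only by the shell command python3 drive.py [OPENING] [FORCE], which reads ROWS from standard input. ROWS is a JSON list of rows, 1 to 12 of them, each an object with the fields trans (a list: dx, dy, dz in m), rotvec (a list: a rotation vector rx, ry, rz in degrees); a field left out counts as zero; each row is the pose to reach, as a shift and turn from the pose commanded when the command began, along the tool's axes at that moment; what a row does not reach only later rows make up. A row lasts 1/12 s, in which the tool goes at most 0.0417 m and 7.16 degrees, less where a joint would pass 70% of its speed; a pose out of reach is approached as far as the arm can. OPENING is the finger opening in m, set as the command begins (- or left out keeps the last). The fingers move at their own pace and stop on an object; FORCE is the grip in N (left out, the last holds). Time passes only in rows, so rows that do not move let the fingers close. It prints the time, the measured TCP pose, the force, the opening and the grip force at its end. Input that does not fit is refused with a message, and nothing moves.
- r.get_state(): the state, without advancing time (a new reading comes with each control period).
- r.capture(name): name is "side" or "top"; returns a dict with "frame" (384x512x3 uint8, red, green, blue), "z_map" (384x512 float32, m along the optical axis (not along the pixel's ray), 0 where there is no reading), "fx", "fy", "cx", "cy" (pixels), "cam_to_world" (4x4, takes a point from camera to world coordinates). Camera axes: x right, y down, z forward; pixel columns grow to the right and rows downward; lengths in m; the calibration is good to about 2 mm. A picture is of the moment at which its call begins.
- r.close_job(): hands the job in; it is judged then, once.
The state is a dict: "time_s": time; "joints": joint angles; "qd": joint speeds; "joint_torque": joint torques, N m; "tcp_pos": TCP position; "eef_rot": TCP orientation; "contact_force": force on the tool from outside, world axes, zero at the start; "moment": the same for the moment, N m; "gripper_width": finger opening in m; "gripper_force": force on a finger pad.
Only numpy, scipy, OpenCV 4.12 (cv2) and the standard library are available. Lean on these libraries where they do the work, as an engineer would, in place of code of your own. Each camera call takes 0.05 s, during which the arm holds its last target. There are 200 camera calls.

## Working session

There is one attempt and no reset: what is moved stays moved. The work goes in short steps, Python scripts to look and compute and a shell command to move; the robot and the scene stay as the last step left them, time stands still between calls to the robot, and variables do not carry over. Pictures are saved under pics/ and viewed, at most 14 in all, crops included, and the job is handed in when it is done.

```bash
ls; mkdir -p pics; python3 - <<'E'
from plant import r
import cv2,numpy as np
s=r.get_state(); print(s['tcp_pos'],s['eef_rot'],r.grip_depth,s['time_s'])
for n in("top","side"):
    c=r.capture(n); cv2.imwrite(f"pics/{n}0.png",c["frame"][...,::-1]); np.savez(f"{n}0.npz",**c)
    print(n,c["fx"],c["fy"],c["cx"],c["cy"]);print(np.round(c["cam_to_world"],3))
E
```

```text
drive.py
pics
plant.py
[ 0.16346181 -0.65441642  0.22565485] [ 1.79908967e+02 -7.89970734e-03 -1.65980446e+02] 0.0188 0.0
top 435.0870659814151 435.0870659814151 249.95126536874608 198.23636072066694
[[-4.000e-03 -9.850e-01  1.740e-01  3.560e-01]
 [-1.000e+00  3.000e-03 -2.000e-03 -9.000e-02]
 [ 1.000e-03 -1.740e-01 -9.850e-01  1.178e+00]
 [ 0.000e+00  0.000e+00  0.000e+00  1.000e+00]]
side 366.9754505182821 366.9754505182821 252.86599991858236 197.73101050691335
[[-0.992 -0.081  0.101  0.434]
 [-0.129  0.685 -0.717  0.586]
 [-0.011 -0.724 -0.689  0.735]
 [ 0.     0.     0.     1.   ]]
```

View pics/top0.png

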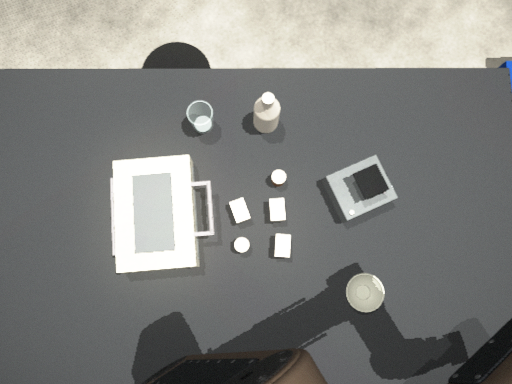

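View pics/side0.png

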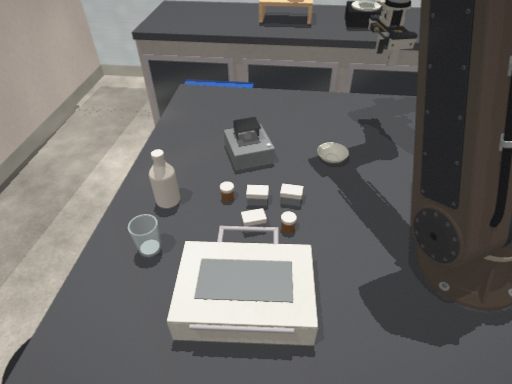

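The top view shows the steriliser at (155,213) with its handle on the right at (205,208). There are pots at (278,177) and (242,245), tip boxes at (240,210), (277,209) and (283,246), and the control box at (362,188). The side view agrees: 2 pots and 3 tip boxes.

```bash
cat > h.py <<'E'
import numpy as np,cv2
def cloud(c):
    z=c["z_map"];v,u=np.mgrid[:z.shape[0],:z.shape[1]]
    P=np.stack([(u-c["cx"])/c["fx"]*z,(v-c["cy"])/c["fy"]*z,z,np.ones_like(z)],-1)
    return (P@c["cam_to_world"].T)[...,:3]
def ray(c,uv,zp):
    uv=np.atleast_2d(uv).astype(float);M=c["cam_to_world"]
    d=np.c_[(uv[:,0]-c["cx"])/c["fx"],(uv[:,1]-c["cy"])/c["fy"],np.ones(len(uv))]@M[:3,:3].T
    return M[:3,3]+d*((zp-M[2,3])/d[:,2])[:,None]
def blobs(c,lo=.035,hi=.06,zp=.045,box=None,amin=40,amax=600,thr=150):
    """bright blobs at height lo..hi: centre on plane zp, min-area rect"""
    P=cloud(c);m=((P[...,2]>lo)&(P[...,2]<hi)&(c["frame"].min(-1)>thr)).astype(np.uint8)
    n,L,st,ce=cv2.connectedComponentsWithStats(m,connectivity=4);out=[]
    for i in range(1,n):
        if amin<st[i,4]<amax:
            v,u=np.nonzero(L==i);X=ray(c,np.c_[u,v],zp)[:,:2]
            (cx,cy),(w,h),a=cv2.minAreaRect((X*1000).astype(np.float32))
            if w<h:w,h,a=h,w,a+90
            q=cloud(c)[L==i]
            out.append((ce[i].round().tolist(),X.mean(0).round(4).tolist(),[round(cx/1000,4),round(cy/1000,4)],round(w),round(h),round((a+90)%180-90),int(st[i,4]),round(float(np.median(q[:,2])),3)))
    return out
E
python3 - <<'E'
from h import *
for n in("top","side"):
    c=dict(np.load(n+"0.npz")); print(n)
    for b in blobs(c): print(b)
    P=cloud(c)
    # steriliser lid
    m=((P[...,2]>.062)&(P[...,2]<.09)&(P[...,1]>.0)&(P[...,0]>.25)).astype(np.uint8)
    m=cv2.morphologyEx(m,cv2.MORPH_OPEN,np.ones((9,9)))
    q=P[m>0]; print("lid",cv2.minAreaRect((q[:,:2]*1000).astype(np.float32)),np.median(q[:,2]))
    m=((P[...,2]>.045)&(P[...,2]<.12)&(P[...,1]<-.25)&(P[...,0]>.3)).astype(np.uint8)
    m=cv2.morphologyEx(m,cv2.MORPH_OPEN,np.ones((3,3)))
    cs,_=cv2.findContours(m,0,2)
    for k in cs:
        if cv2.contourArea(k)>300:
            mm=np.zeros_like(m);cv2.drawContours(mm,[k],-1,1,-1);q=P[(mm>0)&(m>0)];print("ctl",cv2.minAreaRect((q[:,:2]*1000).astype(np.float32)),np.median(q[:,2]))
            g=q[q[:,2]>.09]; 
            if len(g)>30: print("guard",cv2.minAreaRect((g[:,:2]*1000).astype(np.float32)),np.median(g[:,2]))
E
python3 - <<'E'
import cv2
a=cv2.imread('pics/top0.png')[140:280,100:410]
cv2.imwrite('pics/crop0.png',cv2.resize(a,None,fx=2.5,fy=2.5,interpolation=cv2.INTER_CUBIC))
E
```

```text
top
([204.0, 127.0], [0.7524, 0.0312], [0.7541, 0.0299], 45, 15, -64, 42, 0.048)
([369.0, 162.0], [0.6535, -0.4127], [0.6536, -0.4126], 50, 21, -75, 70, 0.059)
([357.0, 167.0], [0.6412, -0.3787], [0.6416, -0.3788], 34, 22, -74, 50, 0.058)
([343.0, 174.0], [0.6213, -0.3408], [0.6213, -0.3409], 38, 26, -51, 64, 0.058)
([278.0, 177.0], [0.6148, -0.1675], [0.615, -0.1676], 37, 36, 90, 169, 0.045)
([336.0, 189.0], [0.5817, -0.3218], [0.5818, -0.3226], 46, 17, -10, 52, 0.059)
([343.0, 187.0], [0.5851, -0.3409], [0.5847, -0.3416], 39, 16, 21, 47, 0.058)
([344.0, 200.0], [0.5519, -0.3411], [0.551, -0.3416], 39, 28, 75, 89, 0.058)
([377.0, 201.0], [0.5479, -0.4294], [0.5482, -0.428], 46, 27, -66, 97, 0.058)
([239.0, 210.0], [0.5247, -0.0637], [0.5248, -0.0637], 60, 39, 20, 335, 0.045)
([277.0, 209.0], [0.5267, -0.1626], [0.5274, -0.1624], 59, 39, 0, 338, 0.045)
([355.0, 206.0], [0.5347, -0.3693], [0.5336, -0.3694], 32, 30, 88, 72, 0.058)
([282.0, 245.0], [0.432, -0.1749], [0.4322, -0.175], 59, 40, -4, 353, 0.045)
([241.0, 245.0], [0.4338, -0.0687], [0.4333, -0.0689], 36, 36, 90, 180, 0.045)
l
[... 778 characters left out ...]
9.0, 244.0], [0.7644, 0.0602], [0.764, 0.0599], 41, 23, 39, 103, 0.046)
lid ((516.2002563476562, 156.97450256347656), (290.1786804199219, 211.35260009765625), 4.721434593200684) 0.07910172588128628
ctl ((585.3444213867188, -386.17120361328125), (129.4156494140625, 153.91107177734375), 23.917938232421875) 0.06147368293401889
guard ((590.1767578125, -397.98699951171875), (73.68429565429688, 70.80982971191406), 24.511991500854492) 0.10883363205363528
ctl ((546.2425537109375, -1694.560546875), (155.2557373046875, 296.9722900390625), 82.39299774169922) 0.1054186098285711
guard ((552.7109985351562, -1665.6060791015625), (292.2242736816406, 68.28097534179688), 2.7196428775787354) 0.1083715214775105
```

View pics/crop0.png

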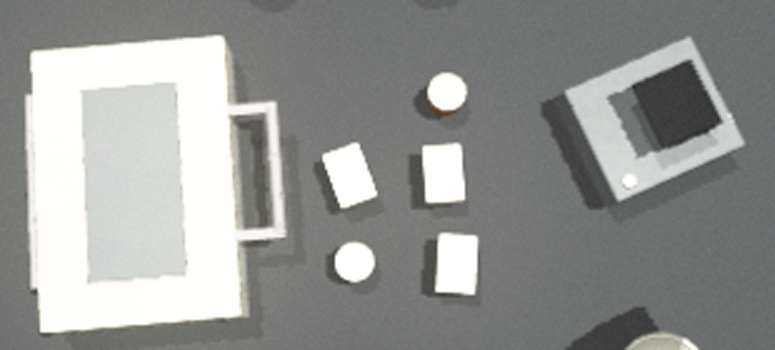

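```bash
cat >> h.py <<'E'
from scipy.spatial.transform import Rotation as Rn
def delta(s,R,p,Rt=None):
    """shift/turn in tool axes from pose (R,p) to target"""
    R=Rn.from_matrix(R);return np.round(np.r_[R.inv().apply(np.array(s)-p),(R.inv()*Rn.from_matrix(Rt)).as_rotvec(degrees=True) if Rt is not None else [0]*3],4)
def down(yaw): return (Rn.from_euler('z',yaw,degrees=True)*Rn.from_euler('x',180,degrees=True)).as_matrix()
def pose(r):
    s=r.get_state();return Rn.from_euler('xyz',s['eef_rot'],degrees=True).as_matrix(),np.array(s['tcp_pos'])
E
python3 - <<'E'
from h import *
from plant import r
c=dict(np.load("top0.npz"));P=cloud(c);g=c["frame"].min(-1)
m=np.zeros(g.shape,np.uint8);m[176:242,196:220]=(g[176:242,196:220]>110)
n,L,st,ce=cv2.connectedComponentsWithStats(m);i=1+st[1:,4].argmax()
v,u=np.nonzero(L==i);X=ray(c,np.c_[u,v],.078)[:,:2]
rc=cv2.minAreaRect((X*1000).astype(np.float32));print(rc);b=cv2.boxPoints(rc);print(b)
# lid edges, pixels bright at plate height, ray to .078
c2=dict(np.load("side0.npz"))
P2=cloud(c2)
for nm,cc,PP in(("t",c,P),("s",c2,P2)):
    mm=((PP[...,2]>.065)&(PP[...,2]<.09)&(PP[...,1]>.0)&(PP[...,0]>.25)).astype(np.uint8)
    mm=cv2.morphologyEx(mm,cv2.MORPH_OPEN,np.ones((15,15)))
    v,u=np.nonzero(mm);X=ray(cc,np.c_[u,v],.078)[:,:2];print(nm,cv2.minAreaRect((X*1000).astype(np.float32)))
    q=PP[mm>0]
    e=np.deg2rad(4.8);ex=np.array([np.cos(e),np.sin(e)]);ey=np.array([-np.sin(e),np.cos(e)])
    k=abs(X@ex-.527)<.06;print(np.percentile(X[k]@ey,[.5,99.5]),np.percentile(X@ex,[.5,99.5]))
R,p=pose(r)
for x,y in[(.52,.0),(.54,.0)]: print(delta([x,y,.16],R,p,down(-175)))
E
```

```text
((525.3638916015625, 16.44151496887207), (168.63522338867188, 59.517189025878906), 0.49491801857948303)
[[440.79236    45.470676 ]
 [441.30652   -14.0442915]
 [609.9354    -12.5876465]
 [609.42126    46.927322 ]]
t ((514.2418823242188, 159.86553955078125), (289.4371337890625, 208.55831909179688), 4.195338249206543)
[0.01371087 0.21893763] [0.3835229  0.66651732]
s ((515.5427856445312, 158.9684600830078), (288.58197021484375, 214.12123107910156), 4.695891857147217)
[0.0099659  0.22134449] [0.38547267 0.66330342]
[-0.5045  0.5485  0.0665  0.0846 -0.0137  9.0187]
[-0.5239  0.5437  0.0665  0.0846 -0.0137  9.0187]
```

```bash
echo '[{"trans":[-0.02, 0.022, 0], "rotvec":[0, 0, 2]}, {"trans":[-0.05, 0.054, 0], "rotvec":[0, 0, 5]}, {"trans":[-0.513, 0.558, 0], "rotvec":[0, 0, 9]}, {"trans":[-0.513, 0.558, 0], "rotvec":[0, 0, 9]}, {"trans":[-0.513, 0.558, 0], "rotvec":[0, 0, 9]}, {"trans":[-0.513, 0.558, 0], "rotvec":[0, 0, 9]}, {"trans":[-0.513, 0.558, 0], "rotvec":[0, 0, 9]}, {"trans":[-0.513, 0.558, 0], "rotvec":[0, 0, 9]}, {"trans":[-0.513, 0.558, 0], "rotvec":[0, 0, 9]}, {"trans":[-0.513, 0.558, 0], "rotvec":[0, 0, 9]}, {"trans":[-0.513, 0.558, 0], "rotvec":[0, 0, 9]}, {"trans":[-0.513, 0.558, 0], "rotvec":[0, 0, 9]}]' | python3 drive.py 0.03 10
python3 - <<'E'
from h import *
from plant import r
R,p=pose(r);print(delta([.526,.011,.16],R,p,down(-175.3)),r.get_state()['joints'].round(1) if hasattr(r.get_state()['joints'],'round') else r.get_state()['joints'])
E
```

```text
time_s: 1.1
tcp_pos: [0.3973, -0.2243, 0.2267]
eef_rot: [180.0, 0.0, -175.0]
contact_force: [0.6, 0.8, 0.5]
gripper_width: 0.0301
gripper_force: 0.0
[-0.1488  0.2231  0.0667  0.0039  0.0225  0.3228] [ -4.6  -0.6 -25.6  -0.  -65.  -80.4]
```

```bash
echo '[{"trans":[-0.02, 0.03, 0], "rotvec":[0, 0, 0.3]}, {"trans":[-0.149, 0.223, 0.03], "rotvec":[0, 0, 0.3]}, {"trans":[-0.149, 0.223, 0.067], "rotvec":[0, 0, 0.3]}, {"trans":[-0.149, 0.223, 0.067], "rotvec":[0, 0, 0.3]}, {"trans":[-0.149, 0.223, 0.067], "rotvec":[0, 0, 0.3]}, {"trans":[-0.149, 0.223, 0.067], "rotvec":[0, 0, 0.3]}, {"trans":[-0.149, 0.223, 0.067], "rotvec":[0, 0, 0.3]}, {"trans":[-0.149, 0.223, 0.067], "rotvec":[0, 0, 0.3]}, {"trans":[-0.149, 0.223, 0.067], "rotvec":[0, 0, 0.3]}, {"trans":[-0.149, 0.223, 0.067], "rotvec":[0, 0, 0.3]}]' | python3 drive.py 0.03 10
python3 - <<'E'
from h import *
from plant import r
R,p=pose(r);print(delta([.526,.011,.055],R,p,down(-175.3)))
for n in("top",):
    c=r.capture(n);cv2.imwrite("pics/top1.png",cv2.resize(c["frame"][100:300,80:330,::-1],None,fx=2.5,fy=2.5))
E
```

```text
time_s: 1.93
tcp_pos: [0.5255, 0.0088, 0.1592]
eef_rot: [-180.0, -0.1, -175.2]
contact_force: [0.4, 0.5, -0.7]
gripper_width: 0.0299
gripper_force: 0.0
[-0.0009  0.0021  0.1042 -0.019  -0.0722  0.0612]
```

View pics/top1.png

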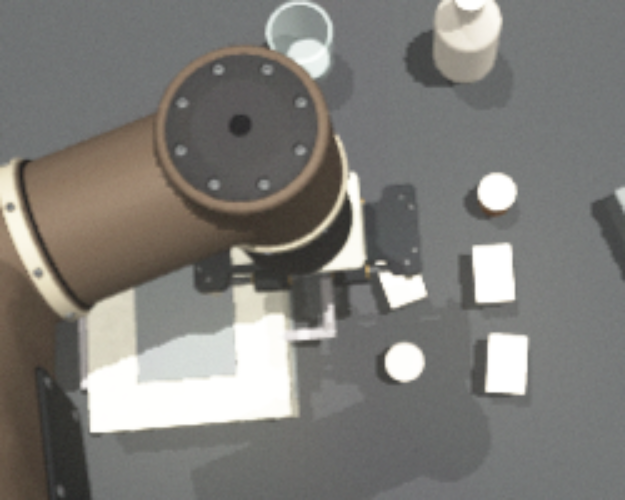

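The gripper is centred over the handle bar, with its wide side along y. Next I descend and grip.

```bash
echo '[{"trans":[0, 0.002, 0.02]}, {"trans":[0, 0.002, 0.05]}, {"trans":[0, 0.002, 0.08]}, {"trans":[0, 0.002, 0.098]}, {"trans":[0, 0.002, 0.104]}, {"trans":[0, 0.002, 0.104]}, {"trans":[0, 0.002, 0.104]}]' | python3 drive.py 0.03 15
echo '[{}, {}, {}, {}, {}, {}]' | python3 drive.py 0.0 15
python3 - <<'E'
import numpy as np
# increments in tool axes (y_t=horizontal toward +y steriliser, z_t down) of bar arc
h=.245;a0=np.arctan2(.004,.245)
for th in np.arange(0,1.951,.15):
    print(round(th,2),round(.245-h*np.cos(th+a0),4),round(-(h*np.sin(th+a0)-.004),4))
E
```

```text
time_s: 2.57
tcp_pos: [0.5263, 0.0104, 0.0567]
eef_rot: [180.0, 0.1, -175.3]
contact_force: [-0.2, 0.3, -0.2]
gripper_width: 0.0298
gripper_force: 0.0
time_s: 3.07
tcp_pos: [0.5266, 0.0092, 0.0568]
eef_rot: [-179.9, 0.1, -175.2]
contact_force: [3.5, -13.1, 3.1]
gripper_width: 0.0117
gripper_force: 15.0
0.0 0.0 0.0
0.15 0.0034 -0.0366
0.3 0.0122 -0.0722
0.45 0.0262 -0.1062
0.6 0.0451 -0.1376
0.75 0.0685 -0.1659
0.9 0.0959 -0.1904
1.05 0.1266 -0.2105
1.2 0.16 -0.2258
1.35 0.1953 -0.2359
1.5 0.2317 -0.2406
1.65 0.2684 -0.2399
1.8 0.3046 -0.2337
1.95 0.3394 -0.2221
```

```bash
echo '[{"trans":[0, 0.001, -0.018]}, {"trans":[0, 0.003, -0.037]}, {"trans":[0, 0.007, -0.054]}, {"trans":[0, 0.012, -0.072]}, {"trans":[0, 0.019, -0.089]}, {"trans":[0, 0.026, -0.106]}, {"trans":[0, 0.035, -0.122]}, {"trans":[0, 0.045, -0.138]}, {"trans":[0, 0.056, -0.152]}, {"trans":[0, 0.0685, -0.166]}, {"trans":[0, 0.082, -0.178]}, {"trans":[0, 0.096, -0.190]}]' | python3 drive.py - 15
python3 - <<'E'
from h import *
from plant import r
s=r.get_state();print(s['contact_force'],s['moment'],s['gripper_width'],s['joints'])
E
```

```text
time_s: 4.07
tcp_pos: [0.519, 0.1034, 0.25]
eef_rot: [-179.7, 0.2, -175.3]
contact_force: [1.2, -10.5, 12.7]
gripper_width: 0.0117
gripper_force: 15.0
[  1.22956054 -10.47797691  12.6836482 ] [-4.30231736 -0.46048633 -0.0318205 ] 0.011656911321541024 [  32.80576565    5.7477236   -15.83633189    0.39917432  -68.34951512
 -118.23987792]
```

```bash
echo '[{"trans":[0, 0.015, -0.011]}, {"trans":[0, 0.031, -0.020]}, {"trans":[0, 0.047, -0.028]}, {"trans":[0, 0.064, -0.0354]}, {"trans":[0, 0.0815, -0.041]}, {"trans":[0, 0.099, -0.0455]}, {"trans":[0, 0.1175, -0.049]}, {"trans":[0, 0.136, -0.050]}, {"trans":[0, 0.154, -0.050]}, {"trans":[0, 0.1725, -0.0495]}, {"trans":[0, 0.191, -0.047]}, {"trans":[0, 0.209, -0.0433]}]' | python3 drive.py - 15
echo '[{"trans":[0, 0.004, 0.001]}, {"trans":[0, 0.007, 0.002]}, {"trans":[0, 0.007, 0.002]}, {"trans":[0, 0.007, 0.002]}]' | python3 drive.py - 15
```

```text
time_s: 5.07
tcp_pos: [0.5011, 0.3162, 0.2898]
eef_rot: [179.9, 0.1, -175.3]
contact_force: [4.8, -0.1, 0.9]
gripper_width: 0.0116
gripper_force: 15.0
time_s: 5.4
tcp_pos: [0.5006, 0.3232, 0.2876]
eef_rot: [179.9, 0.1, -175.2]
contact_force: [2.0, 2.7, 4.7]
gripper_width: 0.0114
gripper_force: 15.0
```

```bash
echo '[{}, {}, {}, {"trans":[0, 0, -0.02]}, {"trans":[0, 0, -0.05]}, {"trans":[0, 0, -0.07]}, {"trans":[0, 0, -0.07]}]' | python3 drive.py 0.035 15
echo '[{"trans":[0, -0.02, 0]}, {"trans":[0.01, -0.06, 0]}, {"trans":[0.03, -0.1, 0]}, {"trans":[0.05, -0.393, 0]}, {"trans":[0.06, -0.393, 0]}, {"trans":[0.065, -0.393, 0.04]}, {"trans":[0.065, -0.393, 0.08]}, {"trans":[0.065, -0.393, 0.12]}, {"trans":[0.065, -0.393, 0.16]}, {"trans":[0.065, -0.393, 0.2]}, {"trans":[0.065, -0.393, 0.25]}, {"trans":[0.065, -0.393, 0.25]}]' | python3 drive.py 0.06
python3 - <<'E'
from h import *
from plant import r
R,p=pose(r)
c=r.capture("side");cv2.imwrite("pics/side2.png",c["frame"][...,::-1])
for b in blobs(c,box=1):
    print(b[:4],b[5:])
print(delta([.4345,-.070,.08],R,p,down(-175.3)))
E
```

```text
time_s: 5.98
tcp_pos: [0.5012, 0.3222, 0.3613]
eef_rot: [179.8, 0.3, -175.3]
contact_force: [0.2, -0.2, 1.3]
gripper_width: 0.0349
gripper_force: 0.0
time_s: 6.98
tcp_pos: [0.4673, -0.055, 0.1629]
eef_rot: [180.0, 0.0, -175.4]
contact_force: [0.5, 0.2, -0.7]
gripper_width: 0.0603
gripper_force: 0.0
([12.0, 6.0], [2.2334, -1.6601], [2.2347, -1.6441], 293) (89, 134, 0.047)
([226.0, 186.0], [0.6158, -0.1689], [0.615, -0.1687], 47) (-79, 127, 0.046)
([256.0, 191.0], [0.5306, -0.158], [0.5287, -0.1598], 59) (7, 219, 0.045)
([293.0, 192.0], [0.4271, -0.169], [0.4306, -0.1753], 58) (7, 125, 0.045)
([160.0, 196.0], [0.7912, -0.1093], [0.7927, -0.1108], 50) (-42, 66, 0.047)
([253.0, 216.0], [0.5262, -0.0642], [0.5257, -0.0637], 60) (20, 297, 0.045)
([288.0, 216.0], [0.4349, -0.0737], [0.4361, -0.0728], 39) (-87, 115, 0.045)
([148.0, 244.0], [0.766, 0.0589], [0.7663, 0.0586], 49) (32, 124, 0.047)
([267.0, 253.0], [0.4783, 0.052], [0.4745, 0.0515], 110) (4, 175, 0.046)
[ 0.0339 -0.0124  0.0829  0.0272  0.0129 -0.0678]
```

View pics/side2.png

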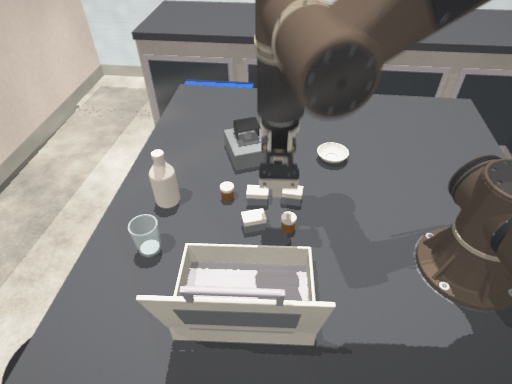

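The lid rests open at the back, the chamber is empty, and all five items are still where they were. Next is the near pot, at pixel (288,217).

```bash
echo '[{"trans":[0.02, -0.008, 0.03]}, {"trans":[0.034, -0.0125, 0.06]}, {"trans":[0.034, -0.0125, 0.09]}, {"trans":[0.034, -0.0125, 0.12]}, {"trans":[0.034, -0.0125, 0.145]}, {"trans":[0.034, -0.0125, 0.15]}, {"trans":[0.034, -0.0125, 0.15]}]' | python3 drive.py 0.062 15
echo '[{}, {}, {}, {}, {}, {"trans":[0, 0, -0.03]}, {"trans":[0, 0, -0.07]}, {"trans":[0, 0, -0.1]}, {"trans":[0, 0, -0.12]}, {"trans":[0, 0, -0.12]}]' | python3 drive.py 0.03 15
python3 - <<'E'
from h import *
from plant import r
R,p=pose(r)
print(delta([.4509,.189,.14],R,p,down(-85.3)))
E
```

```text
time_s: 7.62
tcp_pos: [0.434, -0.0691, 0.0133]
eef_rot: [-179.9, -0.3, -175.3]
contact_force: [0.4, 1.0, -0.3]
gripper_width: 0.0621
gripper_force: 0.0
time_s: 8.45
tcp_pos: [0.4386, -0.0679, 0.1395]
eef_rot: [179.9, 0.5, -175.2]
contact_force: [-0.4, 0.5, -1.0]
gripper_width: 0.04
gripper_force: 15.0
[-3.36000e-02  2.55000e-01 -0.00000e+00 -3.43400e-01  4.25200e-01
 -8.99277e+01]
```

```bash
echo '[{"trans":[-0.005, 0.01, 0], "rotvec":[0, 0, -7]}, {"trans":[-0.01, 0.02, 0], "rotvec":[0, 0, -14]}, {"trans":[-0.015, 0.04, 0], "rotvec":[0, 0, -21]}, {"trans":[-0.02, 0.06, 0], "rotvec":[0, 0, -28]}, {"trans":[-0.025, 0.08, 0], "rotvec":[0, 0, -35]}, {"trans":[-0.03, 0.1, 0], "rotvec":[0, 0, -42]}, {"trans":[-0.034, 0.115, 0], "rotvec":[0, 0, -49]}, {"trans":[-0.034, 0.13, 0], "rotvec":[0, 0, -56]}, {"trans":[-0.034, 0.145, 0], "rotvec":[0, 0, -63]}, {"trans":[-0.034, 0.16, 0], "rotvec":[0, 0, -70]}, {"trans":[-0.034, 0.17, 0], "rotvec":[0, 0, -77]}, {"trans":[-0.034, 0.18, 0], "rotvec":[0, 0, -84]}]' | python3 drive.py - 15
python3 - <<'E'
from h import *
from plant import r
R,p=pose(r)
print(delta([.4509,.189,.14],R,p,down(-85.3)))
E
```

```text
time_s: 9.45
tcp_pos: [0.4544, 0.1144, 0.1343]
eef_rot: [180.0, -0.0, -90.9]
contact_force: [-0.6, -0.0, -1.6]
gripper_width: 0.0399
gripper_force: 15.0
[-7.4500e-02  4.7000e-03 -5.7000e-03  3.0300e-02  8.0000e-04 -5.6089e+00]
```

```bash
echo '[{"trans":[-0.03, 0.002, 0], "rotvec":[0, 0, -4]}, {"trans":[-0.06, 0.004, 0], "rotvec":[0, 0, -5.6]}, {"trans":[-0.0745, 0.0047, 0.01], "rotvec":[0, 0, -5.6]}, {"trans":[-0.0745, 0.0047, 0.03], "rotvec":[0, 0, -5.6]}, {"trans":[-0.0745, 0.0047, 0.06], "rotvec":[0, 0, -5.6]}, {"trans":[-0.0745, 0.0047, 0.085], "rotvec":[0, 0, -5.6]}, {"trans":[-0.0745, 0.0047, 0.105], "rotvec":[0, 0, -5.6]}, {"trans":[-0.0745, 0.0047, 0.114], "rotvec":[0, 0, -5.6]}, {"trans":[-0.0745, 0.0047, 0.1155], "rotvec":[0, 0, -5.6]}, {"trans":[-0.0745, 0.0047, 0.1155], "rotvec":[0, 0, -5.6]}, {"trans":[-0.0745, 0.0047, 0.1155], "rotvec":[0, 0, -5.6]}]' | python3 drive.py - 15
echo '[{}, {}, {}, {"trans":[0, 0, -0.02]}, {"trans":[0, 0, -0.05]}, {"trans":[0, 0, -0.08]}, {"trans":[0.02, 0, -0.11]}, {"trans":[0.06, 0, -0.11]}, {"trans":[0.09, 0, -0.11]}, {"trans":[0.1, 0, -0.11]}, {"trans":[0.1, 0, -0.11]}]' | python3 drive.py 0.055 15
python3 - <<'E'
from h import *
from plant import r
R,p=pose(r)
print(delta([.615,-.168,.14],R,p,down(-85.3)))
E
```

```text
time_s: 10.37
tcp_pos: [0.4521, 0.1884, 0.0192]
eef_rot: [-180.0, 0.0, -85.7]
contact_force: [0.2, -0.8, -1.6]
gripper_width: 0.0397
gripper_force: 15.0
time_s: 11.28
tcp_pos: [0.4593, 0.0868, 0.1297]
eef_rot: [-180.0, 0.0, -85.8]
contact_force: [0.2, -0.3, -1.1]
gripper_width: 0.055
gripper_force: 0.0
[ 0.2654 -0.1368 -0.0104 -0.0419  0.033  -0.5279]
```

```bash
cat > look.py <<'E'
from h import *
from plant import r
import sys
for n in("top","side"):
    c=r.capture(n);print(n)
    for b in blobs(c,amin=60):
        if .35<b[1][0]<.7 and -.3<b[1][1]<.3: print(b[1:])
E
python3 look.py
```

```text
top
([0.6149, -0.1676], [0.615, -0.1676], 37, 36, 90, 168, 0.045)
([0.4823, 0.0536], [0.486, 0.0538], 208, 3, 5, 89, 0.048)
([0.5246, -0.0638], [0.5247, -0.0638], 60, 39, 20, 337, 0.045)
([0.5267, -0.1626], [0.5274, -0.1624], 59, 39, 0, 338, 0.045)
([0.4319, -0.175], [0.4322, -0.175], 59, 40, -4, 353, 0.045)
side
([0.6158, -0.1687], [0.615, -0.1687], 47, 37, -79, 128, 0.045)
([0.4151, -0.1696], [0.4127, -0.1702], 52, 24, 66, 82, 0.045)
([0.5823, 0.0594], [0.5836, 0.0596], 156, 22, 5, 414, 0.048)
```

```bash
echo '[{"trans":[0.02, -0.01, 0], "rotvec":[0, 0, -0.5]}, {"trans":[0.05, -0.026, 0], "rotvec":[0, 0, -0.5]}, {"trans":[0.085, -0.044, 0], "rotvec":[0, 0, -0.5]}, {"trans":[0.12, -0.062, 0], "rotvec":[0, 0, -0.5]}, {"trans":[0.155, -0.08, 0], "rotvec":[0, 0, -0.5]}, {"trans":[0.19, -0.098, 0], "rotvec":[0, 0, -0.5]}, {"trans":[0.225, -0.116, 0], "rotvec":[0, 0, -0.5]}, {"trans":[0.25, -0.13, 0], "rotvec":[0, 0, -0.5]}, {"trans":[0.267, -0.137, 0.02], "rotvec":[0, 0, -0.5]}, {"trans":[0.267, -0.137, 0.05], "rotvec":[0, 0, -0.5]}, {"trans":[0.267, -0.137, 0.06], "rotvec":[0, 0, -0.5]}, {"trans":[0.267, -0.137, 0.06], "rotvec":[0, 0, -0.5]}]' | python3 drive.py 0.056 15
python3 - <<'E'
from h import *
from plant import r
R,p=pose(r)
print(delta([.6152,-.1695,.013],R,p,down(-85.3)))
E
```

```text
time_s: 12.38
tcp_pos: [0.6141, -0.1663, 0.0654]
eef_rot: [179.6, 0.1, -85.2]
contact_force: [-0.5, 0.1, -0.5]
gripper_width: 0.0559
gripper_force: 0.0
[ 0.0033 -0.0011  0.0524  0.3852  0.053   0.1234]
```

```bash
echo '[{"trans":[0.003, -0.001, 0.02]}, {"trans":[0.003, -0.001, 0.04]}, {"trans":[0.003, -0.001, 0.0525]}, {"trans":[0.003, -0.001, 0.0525]}, {"trans":[0.003, -0.001, 0.0525]}]' | python3 drive.py 0.056 15
echo '[{}, {}, {}, {}, {}, {"trans":[0, 0, -0.03]}, {"trans":[0, 0, -0.07]}, {"trans":[0, 0, -0.1]}, {"trans":[0, 0, -0.12]}, {"trans":[0, 0, -0.12]}]' | python3 drive.py 0.03 15
echo '[{"trans":[-0.02, 0.001, 0]}, {"trans":[-0.05, 0.002, 0]}, {"trans":[-0.085, 0.003, 0]}, {"trans":[-0.12, 0.005, 0]}, {"trans":[-0.155, 0.006, 0]}, {"trans":[-0.19, 0.007, 0]}, {"trans":[-0.225, 0.009, 0]}, {"trans":[-0.26, 0.01, 0]}, {"trans":[-0.295, 0.011, 0]}, {"trans":[-0.33, 0.013, 0]}, {"trans":[-0.36, 0.014, 0]}, {"trans":[-0.37, 0.0144, 0]}]' | python3 drive.py - 15
python3 - <<'E'
from h import *
from plant import r
R,p=pose(r)
print(delta([.5705,.1988,.019],R,p,down(-85.3)))
E
```

```text
time_s: 12.8
tcp_pos: [0.6178, -0.1694, 0.0172]
eef_rot: [180.0, -0.0, -85.1]
contact_force: [0.4, 0.5, 1.0]
gripper_width: 0.0559
gripper_force: 0.0
time_s: 13.63
tcp_pos: [0.6204, -0.1706, 0.1426]
eef_rot: [-179.5, -0.1, -85.1]
contact_force: [0.9, -0.5, -1.0]
gripper_width: 0.0395
gripper_force: 15.0
time_s: 14.63
tcp_pos: [0.5715, 0.2009, 0.1364]
eef_rot: [-180.0, 0.0, -85.0]
contact_force: [0.3, -0.3, -0.8]
gripper_width: 0.0397
gripper_force: 15.0
[ 0.0021  0.0013  0.1174 -0.0277  0.0351  0.2702]
```

```bash
echo '[{"trans":[0.002, 0.001, 0.02]}, {"trans":[0.002, 0.001, 0.05]}, {"trans":[0.002, 0.001, 0.08]}, {"trans":[0.002, 0.001, 0.105]}, {"trans":[0.002, 0.001, 0.115]}, {"trans":[0.002, 0.001, 0.1174]}, {"trans":[0.002, 0.001, 0.1174]}, {"trans":[0.002, 0.001, 0.1174]}]' | python3 drive.py - 15
echo '[{}, {}, {}, {"trans":[0, 0, -0.02]}, {"trans":[0, 0, -0.05]}, {"trans":[0, 0, -0.08]}, {"trans":[0.03, 0, -0.11]}, {"trans":[0.07, 0, -0.12]}, {"trans":[0.11, 0, -0.13]}, {"trans":[0.145, 0, -0.13]}, {"trans":[0.17, 0, -0.13]}, {"trans":[0.17, 0, -0.13]}]' | python3 drive.py 0.055 15
echo '[{"trans":[0.01, 0.004, 0], "rotvec":[0, 0, 7]}, {"trans":[0.02, 0.008, 0], "rotvec":[0, 0, 14]}, {"trans":[0.03, 0.012, 0], "rotvec":[0, 0, 21]}, {"trans":[0.04, 0.016, 0], "rotvec":[0, 0, 28]}, {"trans":[0.05, 0.02, 0], "rotvec":[0, 0, 35]}, {"trans":[0.06, 0.024, 0], "rotvec":[0, 0, 42]}, {"trans":[0.07, 0.028, 0], "rotvec":[0, 0, 49]}, {"trans":[0.08, 0.032, 0], "rotvec":[0, 0, 56]}, {"trans":[0.085, 0.036, 0], "rotvec":[0, 0, 63]}, {"trans":[0.09, 0.04, 0], "rotvec":[0, 0, 70]}, {"trans":[0.09, 0.04, 0], "rotvec":[0, 0, 75]}, {"trans":[0.09, 0.04, 0], "rotvec":[0, 0, 75]}]' | python3 drive.py 0.06 15
python3 - <<'E'
from h import *
from plant import r
R,p=pose(r)
print(delta([.525,-.065,.013],R,p,down(-160)))
c=r.capture("top");cv2.imwrite("pics/top3.png",c["frame"][...,::-1])
E
python3 look.py
```

```text
time_s: 15.3
tcp_pos: [0.5714, 0.1951, 0.0194]
eef_rot: [-180.0, -0.0, -85.2]
contact_force: [-0.3, -0.4, 0.1]
gripper_width: 0.0396
gripper_force: 15.0
time_s: 16.3
tcp_pos: [0.5854, 0.022, 0.1499]
eef_rot: [-180.0, -0.0, -85.4]
contact_force: [-0.7, -0.1, -0.2]
gripper_width: 0.0551
gripper_force: 0.0
time_s: 17.3
tcp_pos: [0.5531, -0.0672, 0.1495]
eef_rot: [180.0, 0.0, -160.4]
contact_force: [0.1, 0.3, 0.1]
gripper_width: 0.06
gripper_force: 0.0
[ 0.0258  0.0115  0.1365  0.0011  0.0267 -0.4235]
top
([0.5267, -0.1627], [0.5274, -0.1624], 59, 39, 0, 332, 0.045)
([0.5224, -0.0648], [0.5225, -0.0647], 55, 39, 20, 306, 0.045)
([0.432, -0.1751], [0.4322, -0.1752], 59, 39, -4, 349, 0.045)
side
([0.4339, -0.177], [0.434, -0.1773], 60, 44, -4, 229, 0.046)
([0.5223, -0.1632], [0.5236, -0.1644], 48, 41, 7, 183, 0.046)
([0.5264, -0.0651], [0.5258, -0.0645], 60, 46, 22, 278, 0.045)
```

View pics/top3.png

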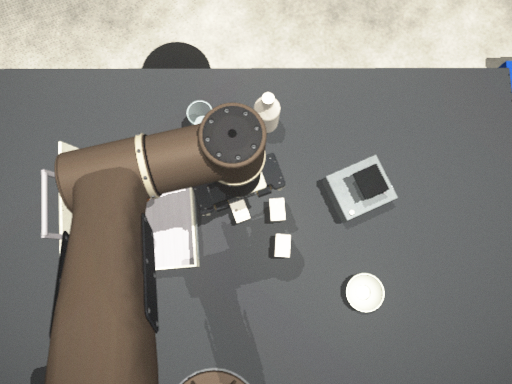

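```bash
echo '[{"trans":[0.015, 0.007, 0.02]}, {"trans":[0.026, 0.0115, 0.05]}, {"trans":[0.026, 0.0115, 0.08]}, {"trans":[0.026, 0.0115, 0.11]}, {"trans":[0.026, 0.0115, 0.13]}, {"trans":[0.026, 0.0115, 0.1365]}, {"trans":[0.026, 0.0115, 0.1365]}, {"trans":[0.026, 0.0115, 0.1365]}]' | python3 drive.py 0.06 15
echo '[{}, {}, {}, {}, {}, {"trans":[0, 0, -0.03]}, {"trans":[0, 0, -0.07]}, {"trans":[0, 0, -0.1]}, {"trans":[0, 0, -0.12]}, {"trans":[0, 0, -0.12]}]' | python3 drive.py 0.03 15
python3 - <<'E'
from h import *
from plant import r
R,p=pose(r)
print(delta([.5173,.1141,.019],R,p,down(-175.3)))
E
```

```text
time_s: 18.12
tcp_pos: [0.5255, -0.065, 0.0132]
eef_rot: [-180.0, 0.0, -160.1]
contact_force: [-0.0, -0.2, 1.3]
gripper_width: 0.06
gripper_force: 0.0
time_s: 18.95
tcp_pos: [0.5276, -0.0649, 0.1378]
eef_rot: [-179.9, 0.5, -160.1]
contact_force: [1.0, 0.9, -1.0]
gripper_width: 0.0398
gripper_force: 15.0
[-0.0503  0.172   0.1189 -0.0452  0.4671 15.1762]
```

```bash
echo '[{"trans":[-0.006, 0.02, 0], "rotvec":[0, 0, 5]}, {"trans":[-0.015, 0.05, 0], "rotvec":[0, 0, 10]}, {"trans":[-0.025, 0.085, 0], "rotvec":[0, 0, 15]}, {"trans":[-0.035, 0.12, 0], "rotvec":[0, 0, 15]}, {"trans":[-0.045, 0.155, 0], "rotvec":[0, 0, 15]}, {"trans":[-0.05, 0.17, 0], "rotvec":[0, 0, 15]}, {"trans":[-0.05, 0.172, 0.03], "rotvec":[0, 0, 15]}, {"trans":[-0.05, 0.172, 0.06], "rotvec":[0, 0, 15]}, {"trans":[-0.05, 0.172, 0.08], "rotvec":[0, 0, 15]}, {"trans":[-0.05, 0.172, 0.09], "rotvec":[0, 0, 15]}, {"trans":[-0.05, 0.172, 0.09], "rotvec":[0, 0, 15]}]' | python3 drive.py - 15
python3 - <<'E'
from h import *
from plant import r
R,p=pose(r)
print(delta([.5173,.1141,.019],R,p,down(-175.3)))
E
```

```text
time_s: 19.87
tcp_pos: [0.5119, 0.1127, 0.0403]
eef_rot: [-179.9, -0.3, -175.2]
contact_force: [-0.3, -0.2, -1.2]
gripper_width: 0.0399
gripper_force: 15.0
[-0.0056  0.001   0.0213 -0.1186 -0.2533  0.109 ]
```

```bash
echo '[{"trans":[-0.003, 0.001, 0.01]}, {"trans":[-0.005, 0.001, 0.018]}, {"trans":[-0.005, 0.001, 0.0213]}, {"trans":[-0.005, 0.001, 0.0213]}, {"trans":[-0.005, 0.001, 0.0213]}]' | python3 drive.py - 15
echo '[{}, {}, {}, {"trans":[0, 0, -0.02]}, {"trans":[0, 0, -0.05]}, {"trans":[0, 0, -0.08]}, {"trans":[0, -0.03, -0.11]}, {"trans":[0, -0.07, -0.12]}, {"trans":[0, -0.11, -0.12]}, {"trans":[0, -0.15, -0.12]}, {"trans":[0, -0.19, -0.12], "rotvec":[0, 0, 1]}, {"trans":[0, -0.22, -0.12], "rotvec":[0, 0, 3.7]}]' | python3 drive.py 0.05 15
python3 - <<'E'
from h import *
from plant import r
R,p=pose(r)
print(delta([.527,-.1635,.013],R,p,down(-179)))
c=r.capture("side");cv2.imwrite("pics/side4.png",c["frame"][...,::-1])
E
python3 look.py
```

```text
time_s: 20.28
tcp_pos: [0.5186, 0.115, 0.0216]
eef_rot: [180.0, 0.0, -175.2]
contact_force: [0.1, -0.6, -1.3]
gripper_width: 0.0398
gripper_force: 15.0
time_s: 21.28
tcp_pos: [0.5368, -0.1067, 0.1422]
eef_rot: [-180.0, 0.1, -178.9]
contact_force: [0.5, 0.4, 0.6]
gripper_width: 0.0501
gripper_force: 0.0
[ 0.0111 -0.0566  0.1291 -0.0002  0.0666  0.0855]
top
([0.5155, 0.106], [0.5176, 0.1071], 53, 21, 1, 143, 0.05)
([0.5104, -0.164], [0.5114, -0.1635], 37, 26, 90, 146, 0.045)
([0.432, -0.175], [0.4322, -0.1752], 59, 39, -4, 351, 0.045)
side
([0.4337, -0.1772], [0.4338, -0.1775], 60, 43, -4, 227, 0.045)
([0.528, -0.1616], [0.5288, -0.1602], 59, 49, 6, 242, 0.046)
([0.5194, 0.1135], [0.5197, 0.1144], 60, 45, 7, 463, 0.05)
```

View pics/side4.png

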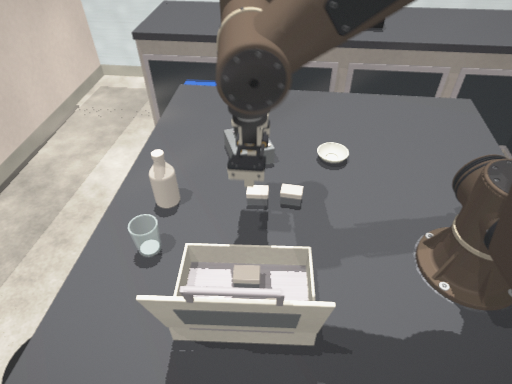

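Box A is standing in the chamber, and the two pots are hidden behind the lid from this camera. Next is box B.

```bash
echo '[{"trans":[0.005, -0.02, 0]}, {"trans":[0.008, -0.04, 0.02]}, {"trans":[0.011, -0.0566, 0.05]}, {"trans":[0.011, -0.0566, 0.08]}, {"trans":[0.011, -0.0566, 0.11]}, {"trans":[0.011, -0.0566, 0.125]}, {"trans":[0.011, -0.0566, 0.129]}, {"trans":[0.011, -0.0566, 0.129]}, {"trans":[0.011, -0.0566, 0.129]}]' | python3 drive.py 0.06 15
echo '[{}, {}, {}, {}, {}, {"trans":[0, 0, -0.03]}, {"trans":[0, 0, -0.07]}, {"trans":[0, 0, -0.1]}, {"trans":[0, 0, -0.12]}, {"trans":[0, 0, -0.12]}]' | python3 drive.py 0.03 15
python3 - <<'E'
from h import *
from plant import r
R,p=pose(r)
print(delta([.607,.1215,.019],R,p,down(-175.3)))
E
```

```text
time_s: 22.18
tcp_pos: [0.5279, -0.1604, 0.0133]
eef_rot: [-180.0, 0.1, -178.8]
contact_force: [0.0, 0.0, 1.5]
gripper_width: 0.0599
gripper_force: 0.0
time_s: 23.02
tcp_pos: [0.5298, -0.1613, 0.1375]
eef_rot: [-180.0, 0.5, -178.8]
contact_force: [0.9, 0.6, -0.5]
gripper_width: 0.0397
gripper_force: 15.0
[-0.082   0.2812  0.119  -0.053   0.4588 -3.5382]
```

```bash
echo '[{"trans":[-0.006, 0.02, 0], "rotvec":[0, 0, -1]}, {"trans":[-0.015, 0.05, 0], "rotvec":[0, 0, -2]}, {"trans":[-0.025, 0.085, 0], "rotvec":[0, 0, -3.5]}, {"trans":[-0.035, 0.12, 0], "rotvec":[0, 0, -3.5]}, {"trans":[-0.045, 0.155, 0], "rotvec":[0, 0, -3.5]}, {"trans":[-0.055, 0.19, 0], "rotvec":[0, 0, -3.5]}, {"trans":[-0.065, 0.225, 0], "rotvec":[0, 0, -3.5]}, {"trans":[-0.075, 0.26, 0], "rotvec":[0, 0, -3.5]}, {"trans":[-0.082, 0.281, 0], "rotvec":[0, 0, -3.5]}, {"trans":[-0.082, 0.281, 0.03], "rotvec":[0, 0, -3.5]}, {"trans":[-0.082, 0.281, 0.06], "rotvec":[0, 0, -3.5]}, {"trans":[-0.082, 0.281, 0.08], "rotvec":[0, 0, -3.5]}]' | python3 drive.py - 15
python3 - <<'E'
from h import *
from plant import r
R,p=pose(r)
print(delta([.607,.1215,.019],R,p,down(-175.3)))
E
```

```text
time_s: 24.02
tcp_pos: [0.6019, 0.1218, 0.0493]
eef_rot: [-180.0, -0.2, -175.4]
contact_force: [-0.6, -0.6, -1.1]
gripper_width: 0.0393
gripper_force: 15.0
[-0.0052 -0.0007  0.0303 -0.0166 -0.1635 -0.0584]
```

```bash
echo '[{"trans":[-0.003, -0.001, 0.01]}, {"trans":[-0.005, -0.001, 0.022]}, {"trans":[-0.005, -0.001, 0.029]}, {"trans":[-0.005, -0.001, 0.0303]}, {"trans":[-0.005, -0.001, 0.0303]}, {"trans":[-0.005, -0.001, 0.0303]}]' | python3 drive.py - 15
echo '[{}, {}, {}, {"trans":[0, 0, -0.02]}, {"trans":[0, 0, -0.05]}, {"trans":[0, 0, -0.08]}, {"trans":[0.01, -0.02, -0.11]}, {"trans":[0.03, -0.05, -0.12]}, {"trans":[0.05, -0.08, -0.12]}, {"trans":[0.07, -0.11, -0.12], "rotvec":[0, 0, 3]}, {"trans":[0.09, -0.14, -0.12], "rotvec":[0, 0, 6]}, {"trans":[0.1, -0.15, -0.12], "rotvec":[0, 0, 8.7]}]' | python3 drive.py 0.05 15
python3 - <<'E'
from h import *
from plant import r
R,p=pose(r)
print(delta([.433,-.176,.013],R,p,down(176)))
E
python3 look.py
```

```text
time_s: 24.52
tcp_pos: [0.6093, 0.1211, 0.0231]
eef_rot: [180.0, 0.1, -175.4]
contact_force: [0.2, -0.8, -0.6]
gripper_width: 0.04
gripper_force: 15.0
time_s: 25.52
tcp_pos: [0.5187, -0.0394, 0.1427]
eef_rot: [180.0, 0.0, 175.7]
contact_force: [0.4, 0.9, -0.8]
gripper_width: 0.05
gripper_force: 0.0
[ 0.0752 -0.1427  0.1297  0.0168  0.0096 -0.3148]
top
([0.5019, 0.1149], [0.5023, 0.1157], 43, 27, -81, 156, 0.05)
([0.452, 0.1896], [0.4519, 0.1897], 39, 38, -32, 187, 0.05)
([0.432, -0.1751], [0.4322, -0.1752], 59, 39, -4, 352, 0.045)
side
([0.4338, -0.1769], [0.434, -0.1772], 60, 44, -4, 230, 0.045)
([0.634, 0.0639], [0.6342, 0.0647], 54, 18, 7, 97, 0.046)
([0.4703, 0.0504], [0.4719, 0.0503], 172, 21, 5, 412, 0.047)
([0.6101, 0.1209], [0.6103, 0.1213], 62, 49, 7, 488, 0.05)
([0.5191, 0.1148], [0.5196, 0.1155], 60, 48, 7, 489, 0.05)
```

```bash
echo '[{"trans":[0.01, -0.02, 0]}, {"trans":[0.03, -0.05, 0]}, {"trans":[0.045, -0.085, 0]}, {"trans":[0.065, -0.12, 0.01]}, {"trans":[0.075, -0.1427, 0.03]}, {"trans":[0.075, -0.1427, 0.06]}, {"trans":[0.075, -0.1427, 0.09]}, {"trans":[0.075, -0.1427, 0.115]}, {"trans":[0.075, -0.1427, 0.128]}, {"trans":[0.075, -0.1427, 0.13]}, {"trans":[0.075, -0.1427, 0.13]}]' | python3 drive.py 0.06 15
echo '[{}, {}, {}, {}, {}, {"trans":[0, 0, -0.03]}, {"trans":[0, 0, -0.07]}, {"trans":[0, 0, -0.1]}, {"trans":[0, 0, -0.12]}, {"trans":[0, 0, -0.12]}]' | python3 drive.py 0.03 15
python3 - <<'E'
from h import *
from plant import r
R,p=pose(r)
print(delta([.4276,.1067,.019],R,p,down(-175.3)))
E
```

```text
time_s: 26.53
tcp_pos: [0.4362, -0.1734, 0.0117]
eef_rot: [-180.0, -0.1, 176.0]
contact_force: [1.0, 0.1, 0.4]
gripper_width: 0.0598
gripper_force: 0.0
time_s: 27.37
tcp_pos: [0.4387, -0.1738, 0.137]
eef_rot: [180.0, 0.5, 176.0]
contact_force: [0.4, -0.3, -0.5]
gripper_width: 0.0399
gripper_force: 15.0
[ 0.0318  0.279   0.1177 -0.0334  0.4777 -8.7283]
```

```bash
echo '[{"trans":[0.003, 0.02, 0], "rotvec":[0, 0, -2]}, {"trans":[0.006, 0.05, 0], "rotvec":[0, 0, -5]}, {"trans":[0.01, 0.085, 0], "rotvec":[0, 0, -8.7]}, {"trans":[0.014, 0.12, 0], "rotvec":[0, 0, -8.7]}, {"trans":[0.018, 0.155, 0], "rotvec":[0, 0, -8.7]}, {"trans":[0.022, 0.19, 0], "rotvec":[0, 0, -8.7]}, {"trans":[0.026, 0.225, 0], "rotvec":[0, 0, -8.7]}, {"trans":[0.03, 0.26, 0], "rotvec":[0, 0, -8.7]}, {"trans":[0.0318, 0.279, 0], "rotvec":[0, 0, -8.7]}, {"trans":[0.0318, 0.279, 0.03], "rotvec":[0, 0, -8.7]}, {"trans":[0.0318, 0.279, 0.06], "rotvec":[0, 0, -8.7]}, {"trans":[0.0318, 0.279, 0.08], "rotvec":[0, 0, -8.7]}]' | python3 drive.py - 15
python3 - <<'E'
from h import *
from plant import r
R,p=pose(r)
print(delta([.4276,.1067,.0175],R,p,down(-175.3)))
E
```

```text
time_s: 28.37
tcp_pos: [0.4229, 0.107, 0.0501]
eef_rot: [-180.0, -0.1, -175.3]
contact_force: [-0.3, -0.4, -1.2]
gripper_width: 0.0398
gripper_force: 15.0
[-0.0047 -0.0006  0.0326 -0.0012 -0.0699 -0.0339]
```

```bash
echo '[{"trans":[-0.003, -0.0006, 0.01]}, {"trans":[-0.0047, -0.0006, 0.022]}, {"trans":[-0.0047, -0.0006, 0.03]}, {"trans":[-0.0047, -0.0006, 0.0326]}, {"trans":[-0.0047, -0.0006, 0.0326]}, {"trans":[-0.0047, -0.0006, 0.0326]}, {"trans":[-0.0047, -0.0006, 0.0326]}]' | python3 drive.py - 15
echo '[{}, {}, {}, {"trans":[0, 0, -0.02]}, {"trans":[0, 0, -0.05]}, {"trans":[0, 0, -0.085]}, {"trans":[0, -0.03, -0.12]}, {"trans":[0, -0.06, -0.15]}, {"trans":[0, -0.1, -0.18]}, {"trans":[0, -0.13, -0.21]}, {"trans":[0, -0.16, -0.24]}, {"trans":[0, -0.19, -0.27]}]' | python3 drive.py 0.05 15
echo '[{"trans":[-0.01, -0.01, -0.02]}, {"trans":[-0.04, -0.02, -0.06]}, {"trans":[-0.07, -0.02, -0.09]}, {"trans":[-0.07, -0.02, -0.09]}]' | python3 drive.py 0.03 15
python3 - <<'E'
from h import *
from plant import r
c=r.capture("top");cv2.imwrite("pics/top5.png",c["frame"][...,::-1])
R,p=pose(r)
print(delta([.5006,.3232,.37],R,p,down(-175.3)))
E
python3 look.py
```

```text
time_s: 28.95
tcp_pos: [0.4292, 0.107, 0.0201]
eef_rot: [180.0, 0.1, -175.4]
contact_force: [-0.3, -0.3, -0.5]
gripper_width: 0.0396
gripper_force: 15.0
time_s: 29.95
tcp_pos: [0.4427, -0.0731, 0.2805]
eef_rot: [180.0, 0.1, -175.4]
contact_force: [1.0, 0.7, -0.4]
gripper_width: 0.0502
gripper_force: 0.0
time_s: 30.28
tcp_pos: [0.5187, -0.087, 0.3731]
eef_rot: [-179.9, 0.4, -175.4]
contact_force: [0.9, -0.2, 0.7]
gripper_width: 0.0318
gripper_force: 0.0
[-0.015   0.4098  0.0016 -0.0487  0.2843 -0.1275]
top
([0.594, 0.1216], [0.5941, 0.1222], 41, 30, -82, 165, 0.05)
([0.5711, 0.1983], [0.5715, 0.1985], 38, 37, 2, 179, 0.05)
([0.5185, 0.1176], [0.5183, 0.1173], 61, 41, 6, 358, 0.05)
([0.4518, 0.1895], [0.4524, 0.1898], 39, 38, 46, 191, 0.05)
([0.4248, 0.1091], [0.4248, 0.1099], 60, 42, 1, 378, 0.05)
side
([0.611, 0.1182], [0.6105, 0.12], 62, 46, 7, 428, 0.05)
([0.52, 0.1122], [0.5197, 0.1144], 60, 45, 7, 433, 0.05)
([0.4256, 0.1032], [0.4254, 0.103], 60, 40, 7, 424, 0.05)
```

View pics/top5.png

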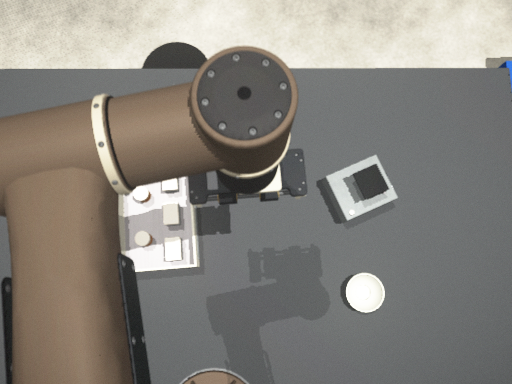

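The top view shows all five items standing in the chamber, tops at 50 mm, and nothing left on the bench among the targets. Now I go back to the lid bar.

```bash
echo '[{"trans":[-0.001, 0.02, 0]}, {"trans":[-0.002, 0.05, 0]}, {"trans":[-0.003, 0.085, 0]}, {"trans":[-0.005, 0.12, 0]}, {"trans":[-0.007, 0.16, 0]}, {"trans":[-0.009, 0.2, 0]}, {"trans":[-0.011, 0.24, 0]}, {"trans":[-0.013, 0.28, 0]}, {"trans":[-0.015, 0.32, 0]}, {"trans":[-0.015, 0.36, 0]}, {"trans":[-0.015, 0.395, 0]}, {"trans":[-0.015, 0.41, 0]}]' | python3 drive.py 0.035 15
echo '[{}, {}, {}]' | python3 drive.py 0.035 15
python3 - <<'E'
from h import *
from plant import r
R,p=pose(r)
print(delta([.5006,.3232,.2876],R,p,down(-175.3)))
E
```

```text
time_s: 31.43
tcp_pos: [0.4946, 0.327, 0.3666]
eef_rot: [-179.9, -0.1, -175.2]
contact_force: [-0.5, -0.6, 0.1]
gripper_width: 0.035
gripper_force: 0.0
time_s: 31.68
tcp_pos: [0.496, 0.323, 0.3681]
eef_rot: [-180.0, -0.0, -175.4]
contact_force: [-0.1, 0.7, 0.2]
gripper_width: 0.0348
gripper_force: 0.0
[-0.0046 -0.0001  0.0805 -0.0345 -0.038  -0.064 ]
```

```bash
echo '[{"trans":[-0.004, 0, 0.02]}, {"trans":[-0.004, 0, 0.05]}, {"trans":[-0.004, 0, 0.072]}, {"trans":[-0.004, 0, 0.08]}, {"trans":[-0.004, 0, 0.08]}, {"trans":[-0.004, 0, 0.08]}]' | python3 drive.py 0.035 15
echo '[{}, {}, {}, {}, {}]' | python3 drive.py 0.0 15
python3 - <<'E'
import numpy as np
h=.245;a0=.0163
f=lambda t:np.array([.245-h*np.cos(t+a0),-(h*np.sin(t+a0)-.004)])
for s,e,n in((1.84,.95,12),(.95,.25,12),(.25,0,8)):
    print([ (f(s+(e-s)*k/n)-f(s)).round(4).tolist() for k in range(1,n+1)])
E
```

```text
time_s: 32.18
tcp_pos: [0.5011, 0.3235, 0.2897]
eef_rot: [180.0, 0.1, -175.4]
contact_force: [0.1, -0.0, 0.8]
gripper_width: 0.0351
gripper_force: 0.0
time_s: 32.6
tcp_pos: [0.5008, 0.3244, 0.2892]
eef_rot: [180.0, 0.0, -175.4]
contact_force: [-0.7, 0.1, 2.3]
gripper_width: 0.0111
gripper_force: 15.0
[[-0.0176, -0.0045], [-0.0355, -0.0076], [-0.0536, -0.0094], [-0.0717, -0.0099], [-0.0899, -0.009], [-0.1079, -0.0068], [-0.1257, -0.0033], [-0.1432, 0.0016], [-0.1603, 0.0077], [-0.1769, 0.0151], [-0.1929, 0.0237], [-0.2082, 0.0335]]
[[-0.0115, 0.0085], [-0.0225, 0.0176], [-0.033, 0.0273], [-0.0428, 0.0377], [-0.0521, 0.0486], [-0.0607, 0.06], [-0.0686, 0.0719], [-0.0758, 0.0842], [-0.0823, 0.0969], [-0.088, 0.11], [-0.093, 0.1234], [-0.0971, 0.1371]]
[[-0.0019, 0.0074], [-0.0036, 0.0149], [-0.005, 0.0224], [-0.0062, 0.03], [-0.0072, 0.0376], [-0.0079, 0.0452], [-0.0084, 0.0528], [-0.0086, 0.0605]]
```

```bash
echo '[{"trans":[0, -0.0176, -0.0045]}, {"trans":[0, -0.0355, -0.0076]}, {"trans":[0, -0.0536, -0.0094]}, {"trans":[0, -0.0717, -0.0099]}, {"trans":[0, -0.09, -0.009]}, {"trans":[0, -0.108, -0.0068]}, {"trans":[0, -0.1257, -0.0033]}, {"trans":[0, -0.1432, 0.0016]}, {"trans":[0, -0.1603, 0.0077]}, {"trans":[0, -0.1769, 0.0151]}, {"trans":[0, -0.1929, 0.0237]}, {"trans":[0, -0.2082, 0.0335]}]' | python3 drive.py - 20
echo '[{"trans":[0, -0.0115, 0.0085]}, {"trans":[0, -0.0225, 0.0176]}, {"trans":[0, -0.033, 0.0273]}, {"trans":[0, -0.0428, 0.0377]}, {"trans":[0, -0.0521, 0.0486]}, {"trans":[0, -0.0607, 0.06]}, {"trans":[0, -0.0686, 0.0719]}, {"trans":[0, -0.0758, 0.0842]}, {"trans":[0, -0.0823, 0.0969]}, {"trans":[0, -0.088, 0.11]}, {"trans":[0, -0.093, 0.1234]}, {"trans":[0, -0.0971, 0.1371]}]' | python3 drive.py - 20
echo '[{}, {}]' | python3 drive.py - 20
```

```text
time_s: 33.6
tcp_pos: [0.5172, 0.1143, 0.2548]
eef_rot: [-180.0, 0.0, -175.4]
contact_force: [0.6, 0.5, 0.0]
gripper_width: 0.0111
gripper_force: 20.0
time_s: 34.6
tcp_pos: [0.5251, 0.0184, 0.1166]
eef_rot: [-179.9, -0.0, -175.4]
contact_force: [1.5, -6.3, 1.0]
gripper_width: 0.0114
gripper_force: 20.0
time_s: 34.77
tcp_pos: [0.525, 0.0183, 0.1163]
eef_rot: [-179.9, -0.1, -175.4]
contact_force: [1.4, -6.9, 1.5]
gripper_width: 0.011
gripper_force: 20.0
```

```bash
echo '[{"trans":[0, -0.0014, 0.006]}, {"trans":[0, -0.0028, 0.012]}, {"trans":[0, -0.004, 0.018]}, {"trans":[0, -0.005, 0.024]}, {"trans":[0, -0.006, 0.03]}, {"trans":[0, -0.007, 0.036]}, {"trans":[0, -0.0075, 0.042]}, {"trans":[0, -0.008, 0.047]}, {"trans":[0, -0.0082, 0.052]}, {"trans":[0, -0.0084, 0.056]}, {"trans":[0, -0.0085, 0.058]}, {"trans":[0, -0.0086, 0.059]}]' | python3 drive.py - 20
echo '[{"trans":[0, 0, 0.0005]}, {"trans":[0, 0, 0.001]}, {"trans":[0, 0, 0.001]}, {"trans":[0, 0, 0.001]}]' | python3 drive.py - 20
```

```text
time_s: 35.77
tcp_pos: [0.5257, 0.0093, 0.0577]
eef_rot: [-179.9, -0.1, -175.4]
contact_force: [4.0, -13.4, -0.7]
gripper_width: 0.0114
gripper_force: 20.0
time_s: 36.1
tcp_pos: [0.5257, 0.0092, 0.057]
eef_rot: [-179.9, -0.1, -175.4]
contact_force: [4.5, -13.8, -0.8]
gripper_width: 0.0112
gripper_force: 20.0
```

```bash
echo '[{"trans":[0, 0.0005, 0.001]}, {"trans":[0, 0.001, 0.002]}, {"trans":[0, 0.001, 0.003]}, {"trans":[0, 0.001, 0.003]}]' | python3 drive.py - 20
```

```text
time_s: 36.43
tcp_pos: [0.5257, 0.0092, 0.054]
eef_rot: [-179.8, -0.1, -175.4]
contact_force: [6.6, -19.2, -0.6]
gripper_width: 0.0112
gripper_force: 20.0
```

```bash
python3 - <<'E'
from h import *
from plant import r
for n in("top","side"):
    c=r.capture(n);c0=dict(np.load(n+"0.npz"));P=cloud(c);P0=cloud(c0)
    e=np.deg2rad(4.7);d=P[...,:2]-[.514,.154];x=d@[np.cos(e),np.sin(e)];y=d@[-np.sin(e),np.cos(e)]
    for lo,hi in((-.095,-.06),(-.03,.03),(.06,.095)):
        m=(abs(x)<.14)&(y>lo)&(y<hi)&(P[...,2]<.12)&(P[...,2]>.03)
        m0=m&(abs(P0[...,2]-.079)<.01)
        print(n,lo,m.sum(),np.median(P[m0][:,2]-P0[m0][:,2]) if m0.sum() else None,np.median(P[m][:,2]) if m.sum() else None)
E
```

```text
top -0.095 665 0.0015982251089987631 0.08038541073506678
top -0.03 1230 0.0009482692904918544 0.08094191464910738
top 0.06 560 0.00024809983441143046 0.0792531891675683
side -0.095 1489 0.0016579408766482229 0.0804841141679582
side -0.03 3275 0.0009291576363480436 0.08108091699528996
side 0.06 2394 0.00019611536712388355 0.0787189472846847
```

```bash
echo '[{"trans":[0, -0.0005, 0.001]}, {"trans":[0, -0.001, 0.0015]}, {"trans":[0, -0.0015, 0.002]}, {"trans":[0, -0.002, 0.0025]}, {"trans":[0, -0.002, 0.0025]}]' | python3 drive.py - 20
echo '[{"trans":[0, 0, 0.0005]}, {"trans":[0, 0, 0.001]}, {"trans":[0, 0, 0.0015]}, {"trans":[0, 0, 0.0015]}]' | python3 drive.py - 20
cat > lid.py <<'E'
from h import *
from plant import r
for n in("top","side"):
    c=r.capture(n);c0=dict(np.load(""+n+"0.npz"));P=cloud(c);P0=cloud(c0)
    e=np.deg2rad(4.7);d=P[...,:2]-[.514,.154];x=d@[np.cos(e),np.sin(e)];y=d@[-np.sin(e),np.cos(e)]
    m=(abs(x)<.14)&(y>-.095)&(y<-.06)&(P[...,2]<.12)&(abs(P0[...,2]-.079)<.01)
    print(n,m.sum(),np.median(P[m][:,2]-P0[m][:,2]))
E
python3 lid.py
```

```text
time_s: 36.95
tcp_pos: [0.5258, 0.009, 0.0517]
eef_rot: [-179.9, -0.0, -175.4]
contact_force: [2.1, -8.5, 1.7]
gripper_width: 0.0113
gripper_force: 20.0
time_s: 37.28
tcp_pos: [0.5259, 0.0091, 0.0514]
eef_rot: [-179.9, -0.0, -175.3]
contact_force: [-2.7, -7.9, 15.6]
gripper_width: 0.0113
gripper_force: 20.0
top 656 -1.8239886005355643e-05
side 1471 -9.401864899305501e-05
```

```bash
echo '[{}, {}, {}, {"trans":[0, 0, -0.02]}, {"trans":[0, 0, -0.05]}, {"trans":[0, 0, -0.085]}, {"trans":[0, -0.03, -0.12]}, {"trans":[0, -0.06, -0.13], "rotvec":[0, 0, -4]}, {"trans":[0, -0.1, -0.13], "rotvec":[0, 0, -9]}, {"trans":[0, -0.13, -0.13], "rotvec":[0, 0, -14]}, {"trans":[0, -0.165, -0.13], "rotvec":[0, 0, -19]}, {"trans":[0, -0.19, -0.13], "rotvec":[0, 0, -19]}]' | python3 drive.py 0.03 15
python3 lid.py
python3 - <<'E'
from h import *
from plant import r
R,p=pose(r)
psi=np.deg2rad(-66.2);ex=np.array([np.cos(psi),np.sin(psi),0]);B=np.array([.5842,-.3848,0])
Rt=down(-156.2)@Rn.from_euler('x',20,degrees=True).as_matrix();print(Rt[:,2])
print(delta(B-.085*ex+[0,0,.15],R,p,Rt),p)
for n in("top","side"):
    c=r.capture(n);P=cloud(c);d=P[...,:2]-B[:2]
    m=(np.abs(d).max(-1)<.13)&(P[...,2]>.098)&(P[...,2]<.115);g=P[m];print(n,cv2.minAreaRect((g[:,:2]*1000).astype(np.float32)))
    m=(np.abs(d).max(-1)<.13)&(P[...,2]>.055)&(P[...,2]<.115);g=P[m];print(n,cv2.minAreaRect((g[:,:2]*1000).astype(np.float32)))
E
```

```text
time_s: 38.38
tcp_pos: [0.5412, -0.1809, 0.1803]
eef_rot: [180.0, -0.0, -156.1]
contact_force: [0.6, 1.7, 0.7]
gripper_width: 0.0301
gripper_force: 0.0
top 0 nan
side 1525 4.233516141760596e-05
[ 0.13802062 -0.31293464 -0.93969262]
[ 0.0418 -0.1184  0.0297 20.0289 -0.1245 -0.326 ] [ 0.54108957 -0.18176696  0.17975708]
top ((588.1277465820312, -394.98272705078125), (72.66779327392578, 68.59245300292969), 25.071191787719727)
top ((583.0587158203125, -383.41754150390625), (130.06639099121094, 150.78973388671875), 23.62394905090332)
side ((609.8176879882812, -406.08709716796875), (90.16203308105469, 50.543251037597656), 63.25490188598633)
side ((584.45947265625, -386.04559326171875), (130.37303161621094, 152.14659118652344), 23.788667678833008)
  return _methods._mean(a, axis=axis, dtype=dtype,
  ret = ret.dtype.type(ret / rcount)
```

```bash
echo '[{"trans":[0.01, -0.025, 0.005], "rotvec":[5, 0, 0]}, {"trans":[0.02, -0.06, 0.01], "rotvec":[10, 0, 0]}, {"trans":[0.03, -0.09, 0.02], "rotvec":[15, 0, 0]}, {"trans":[0.042, -0.118, 0.03], "rotvec":[20, 0, 0]}, {"trans":[0.042, -0.118, 0.03], "rotvec":[20, 0, 0]}, {"trans":[0.042, -0.118, 0.03], "rotvec":[20, 0, 0]}]' | python3 drive.py 0.03 15
cat > ctl.py <<'E'
from h import *
from plant import r
import sys
psi=np.deg2rad(-66.2);ex=np.array([np.cos(psi),np.sin(psi),0]);B=np.array([.5838,-.3847,0])
R,p=pose(r);d=p-B;print("now x %.1f y %.1f z %.1f mm tilt %s"%(d@ex*1e3,(d@[.915,.4035,0])*1e3,d[2]*1e3,np.round(np.degrees(np.arctan2(R[:,2]@ex,-R[2,2])),1)))
a=sys.argv[1:]
for i in range(0,len(a),3):
    x,z,b=map(float,a[i:i+3]);Rt=down(-156.2)@Rn.from_euler('x',b,degrees=True).as_matrix()
    print((x,z,b),delta(B+x/1e3*ex+[0,0,z/1e3],R,p,Rt))
E
python3 ctl.py -85 84 20 -57 84 20
```

```text
time_s: 39.08
tcp_pos: [0.5478, -0.3032, 0.1492]
eef_rot: [-160.2, -0.2, -156.4]
contact_force: [-0.1, -0.8, 0.9]
gripper_width: 0.0304
gripper_force: 0.0
now x -89.1 y -0.1 z 149.2 mm tilt 19.8
(-85.0, 84.0, 20.0) [-0.0003  0.0183  0.0627  0.1598 -0.2462 -0.0867]
(-57.0, 84.0, 20.0) [-0.0004 -0.0081  0.0722  0.1598 -0.2462 -0.0867]
```

```bash
echo '[{"trans":[0, 0.008, 0.02]}, {"trans":[0, 0.014, 0.045]}, {"trans":[0, 0.0183, 0.0627]}, {"trans":[0, 0.01, 0.0657]}, {"trans":[0, 0, 0.069]}, {"trans":[0, -0.0081, 0.0722]}, {"trans":[0, -0.0081, 0.0722]}, {"trans":[0, -0.0081, 0.0722]}]' | python3 drive.py 0.03 15
python3 - <<'E'
from plant import r;import cv2
c=r.capture("side");cv2.imwrite("pics/side6.png",cv2.resize(c["frame"][80:200,190:350,::-1],None,fx=4,fy=4,interpolation=2))
E
python3 ctl.py -47 88 20 -41 98 20 -30 108 20 -16 116 20 0 121 20 12 121 20
```

```text
time_s: 39.75
tcp_pos: [0.5648, -0.3339, 0.0873]
eef_rot: [-159.9, 0.1, -156.4]
contact_force: [0.1, 0.1, -1.0]
gripper_width: 0.0303
gripper_force: 0.0
now x -54.6 y 2.6 z 87.0 mm tilt 20.0
(-47.0, 88.0, 20.0) [ 0.0026 -0.0075  0.0017 -0.0465  0.02   -0.2309]
(-41.0, 98.0, 20.0) [ 0.0025 -0.0166 -0.0056 -0.0465  0.02   -0.2309]
(-30.0, 108.0, 20.0) [ 0.0025 -0.0303 -0.0113 -0.0465  0.02   -0.2309]
(-16.0, 116.0, 20.0) [ 0.0024 -0.0462 -0.014  -0.0465  0.02   -0.2309]
(0.0, 121.0, 20.0) [ 0.0024 -0.063  -0.0132 -0.0465  0.02   -0.2309]
(12.0, 121.0, 20.0) [ 0.0023 -0.0742 -0.0091 -0.0465  0.02   -0.2309]
```

View pics/side6.png

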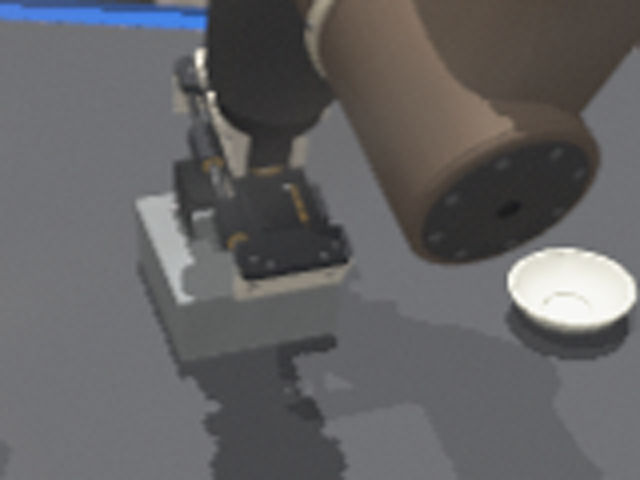

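The picture shows the gripper at the front of the control box, with the guard just behind it, still shut. Next I lift along the lip's arc.

```bash
echo '[{"trans":[0.001, -0.004, 0.002]}, {"trans":[0.0026, -0.0075, 0.0017]}, {"trans":[0.0026, -0.012, -0.002]}, {"trans":[0.0026, -0.0166, -0.0056]}, {"trans":[0.0025, -0.023, -0.009]}, {"trans":[0.0025, -0.0303, -0.0113]}, {"trans":[0.0025, -0.038, -0.013]}, {"trans":[0.0025, -0.0462, -0.014]}]' | python3 drive.py 0.03 15
python3 ctl.py
python3 - <<'E'
from plant import r;import cv2
c=r.capture("top");cv2.imwrite("pics/top7.png",cv2.resize(c["frame"][130:250,300:440,::-1],None,fx=4,fy=4,interpolation=2))
E
```

```text
time_s: 40.47
tcp_pos: [0.5766, -0.3701, 0.1158]
eef_rot: [-160.0, 0.0, -156.4]
contact_force: [-0.6, 0.3, 0.5]
gripper_width: 0.0303
gripper_force: 0.6
now x -16.3 y -0.7 z 115.8 mm tilt 20.0
```

View pics/top7.png

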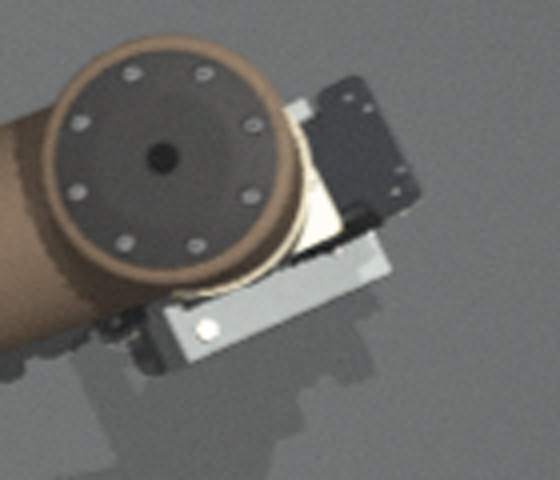

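From above the gripper hides the guard; the 0.6 N finger load suggests it is riding on the rear finger. I'll carry on lifting, then check from the side.

```bash
echo '[{"trans":[0, -0.008, 0]}, {"trans":[0, -0.0168, 0.001]}, {"trans":[0, -0.0225, 0.003]}, {"trans":[0, -0.028, 0.005]}, {"trans":[0, -0.028, 0.005]}, {"trans":[0, -0.028, 0.005]}]' | python3 drive.py 0.03 15
python3 ctl.py 4 108 0 4 85 0
python3 - <<'E'
from plant import r;import cv2
c=r.capture("side");cv2.imwrite("pics/side8.png",cv2.resize(c["frame"][80:200,190:350,::-1],None,fx=4,fy=4,interpolation=2))
E
```

```text
time_s: 41.02
tcp_pos: [0.5874, -0.3958, 0.1192]
eef_rot: [-160.0, -0.0, -156.4]
contact_force: [-0.8, 1.1, -0.6]
gripper_width: 0.0299
gripper_force: 0.5
now x 11.7 y -1.2 z 119.2 mm tilt 20.0
(4.0, 108.0, 0.0) [-1.20000e-03  1.10000e-02  7.90000e-03 -1.99818e+01 -4.88000e-02
 -1.98100e-01]
(4.0, 85.0, 0.0) [-1.20000e-03  1.89000e-02  2.95000e-02 -1.99818e+01 -4.88000e-02
 -1.98100e-01]
```

View pics/side8.png

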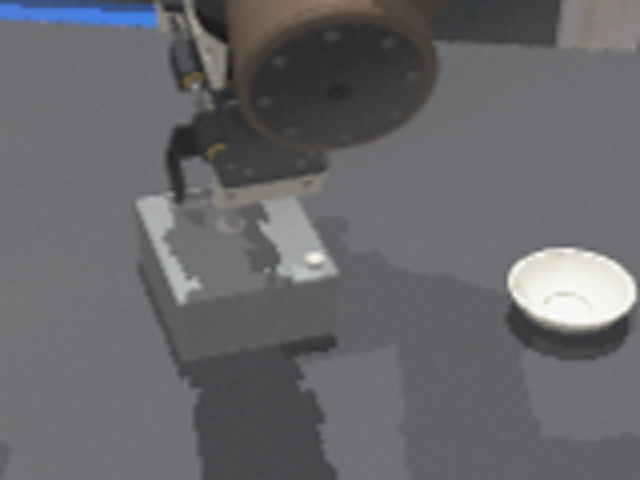

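The guard stands raised at (180,165) in the crop, and the toggle is visible at (232,220). Now I untilt, lower so the fingers straddle the toggle, then push.

```bash
echo '[{"trans":[0, 0.004, 0.002], "rotvec":[-7, 0, 0]}, {"trans":[0, 0.008, 0.005], "rotvec":[-14, 0, 0]}, {"trans":[0, 0.011, 0.008], "rotvec":[-20, 0, 0]}, {"trans":[0, 0.0135, 0.015], "rotvec":[-20, 0, 0]}, {"trans":[0, 0.016, 0.022], "rotvec":[-20, 0, 0]}, {"trans":[0, 0.0189, 0.0295], "rotvec":[-20, 0, 0]}, {"trans":[0, 0.0189, 0.0295], "rotvec":[-20, 0, 0]}, {"trans":[0, 0.0189, 0.0295], "rotvec":[-20, 0, 0]}]' | python3 drive.py 0.03 15
python3 ctl.py 29 85 0
```

```text
time_s: 41.73
tcp_pos: [0.5828, -0.3875, 0.0842]
eef_rot: [179.9, -0.2, -156.3]
contact_force: [-0.4, 1.0, 0.3]
gripper_width: 0.0298
gripper_force: 0.5
now x 2.2 y -2.1 z 84.2 mm tilt -0.1
(29.0, 85.0, 0.0) [-0.0021 -0.0268 -0.0009  0.0695 -0.1542 -0.141 ]
```

```bash
echo '[{"trans":[0, -0.003, 0]}, {"trans":[0, -0.007, 0]}, {"trans":[0, -0.011, 0]}, {"trans":[0, -0.015, 0]}, {"trans":[0, -0.019, 0]}, {"trans":[0, -0.022, 0]}, {"trans":[0, -0.025, 0]}, {"trans":[0, -0.0268, 0]}, {"trans":[0, -0.0268, 0]}]' | python3 drive.py 0.03 15
python3 ctl.py 
echo '[{"trans":[0, -0.001, 0]}, {"trans":[0, -0.002, 0]}, {"trans":[0, -0.002, 0]}]' | python3 drive.py 0.03 15
python3 ctl.py
```

```text
time_s: 42.48
tcp_pos: [0.595, -0.4126, 0.0853]
eef_rot: [179.9, -0.0, -156.4]
contact_force: [-2.0, 7.0, 2.5]
gripper_width: 0.0303
gripper_force: 3.3
now x 30.0 y -1.0 z 85.3 mm tilt -0.1
time_s: 42.73
tcp_pos: [0.5951, -0.413, 0.0851]
eef_rot: [179.8, -0.0, -156.4]
contact_force: [-2.2, 11.8, 5.3]
gripper_width: 0.0298
gripper_force: 6.2
now x 30.5 y -1.1 z 85.1 mm tilt -0.2
```

```bash
echo '[{"trans":[0, 0.004, 0]}, {"trans":[0, 0.009, 0]}, {"trans":[0, 0.009, -0.012]}, {"trans":[0, 0.009, -0.025]}, {"trans":[0, 0.009, -0.027]}, {"trans":[0, 0.009, -0.027]}]' | python3 drive.py 0.03 15
python3 - <<'E'
from plant import r;import cv2
c=r.capture("side");cv2.imwrite("pics/side9.png",cv2.resize(c["frame"][80:200,190:350,::-1],None,fx=4,fy=4,interpolation=2))
E
python3 ctl.py
```

```text
time_s: 43.23
tcp_pos: [0.5936, -0.4076, 0.115]
eef_rot: [-179.8, 0.1, -156.4]
contact_force: [-0.3, 1.5, 1.5]
gripper_width: 0.0299
gripper_force: 0.6
now x 24.4 y -0.5 z 114.0 mm tilt 0.1
```

View pics/side9.png

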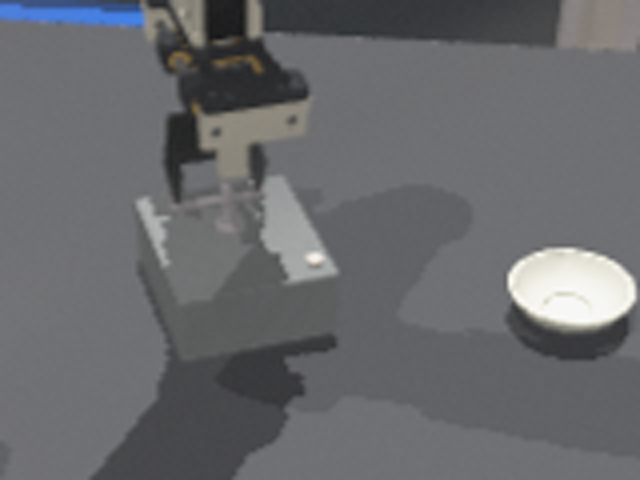

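The toggle now leans to the back, from base (228,222) to tip about (228,185), with the guard still held up behind it. Now I withdraw forward and let the guard drop.

```bash
echo '[{"trans":[0, 0.01, 0.003]}, {"trans":[0, 0.02, 0.003]}, {"trans":[0, 0.03, 0.003]}, {"trans":[0, 0.04, 0.003]}, {"trans":[0, 0.05, 0.003]}, {"trans":[0, 0.06, 0.003]}, {"trans":[0, 0.07, 0.003]}, {"trans":[0, 0.08, 0.003]}, {"trans":[0, 0.1, 0.003]}, {"trans":[0, 0.13, 0.002]}, {"trans":[0, 0.16, -0.02]}, {"trans":[0, 0.19, -0.05]}]' | python3 drive.py 0.03 15
echo '[{"trans":[0, 0.03, -0.02]}, {"trans":[0, 0.07, -0.03]}, {"trans":[0, 0.07, -0.03]}, {"trans":[0, 0.07, -0.03]}]' | python3 drive.py 0.03 15
python3 - <<'E'
from h import *
from plant import r
B=np.array([.5838,-.3847]);psi=np.deg2rad(-66.2);ex=np.array([np.cos(psi),np.sin(psi)])
c=r.capture("top");P=cloud(c);d=P[...,:2]-B;m=(np.abs(d).max(-1)<.13)&(P[...,2]>.098);g=P[m];print(cv2.minAreaRect((g[:,:2]*1000).astype(np.float32)),np.median(g[:,2]),g[:,2].max())
a=cv2.resize(c["frame"][130:250,300:440,::-1],(560,480),interpolation=2)
c=r.capture("side");b=cv2.resize(c["frame"][110:180,200:300,::-1],(686,480),interpolation=2)[:,:240+0] if 0 else cv2.resize(c["frame"][110:180,205:290,::-1],(583,480),interpolation=2)
cv2.imwrite("pics/end.png",cv2.resize(np.hstack([a,b]),(800,336)))
cv2.imwrite("pics/endfull.png",c["frame"][...,::-1])
print(r.get_state()['tcp_pos'])
E
python3 lid.py; python3 look.py
```

```text
time_s: 44.28
tcp_pos: [0.5139, -0.2315, 0.1599]
eef_rot: [179.8, -0.2, -156.4]
contact_force: [0.8, 0.8, 0.5]
gripper_width: 0.0297
gripper_force: 0.0
time_s: 44.62
tcp_pos: [0.4884, -0.1672, 0.1937]
eef_rot: [-179.9, 0.2, -156.2]
contact_force: [0.9, -0.7, -1.1]
gripper_width: 0.0297
gripper_force: 0.0
((559.859130859375, -333.5337219238281), (72.04820251464844, 203.60797119140625), 24.59712028503418) 0.10777225249216948 0.30583075170089047
[ 0.48853173 -0.16871169  0.1922011 ]
top 0 nan
side 1537 2.4832105717242925e-06
top
side
  return _methods._mean(a, axis=axis, dtype=dtype,
  ret = ret.dtype.type(ret / rcount)
```

View pics/end.png

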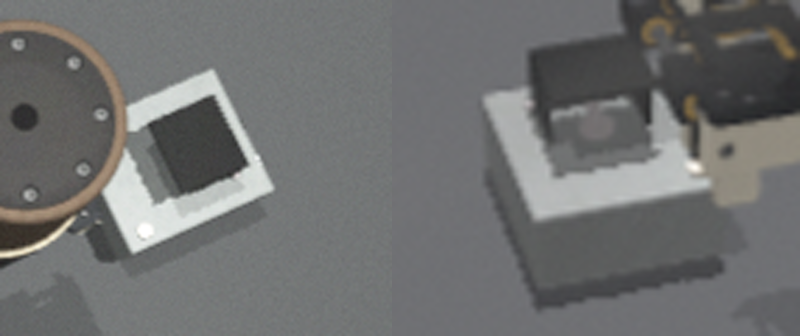

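View pics/endfull.png

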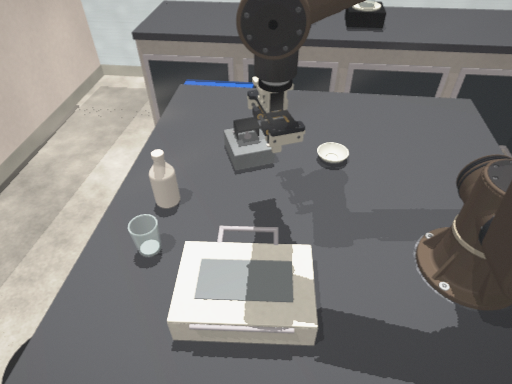

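The guard is shut, the lid is closed, the bottle, beaker and dish have not moved, and the bench is clear of pots and boxes. One last depth check of the toggle against the start.

```bash
python3 - <<'E'
from h import *
from plant import r
B=np.array([.5838,-.3847]);ps=np.deg2rad(-66.2);ex=np.array([np.cos(ps),np.sin(ps)]);ey=np.array([-ex[1],ex[0]])
for c in(dict(np.load("side0.npz")),r.capture("side")):
    P=cloud(c);d=P[...,:2]-B;x=d@ex;y=d@ey
    m=(abs(y)<.012)&(P[...,2]>.07)&(P[...,2]<.098)&(x>-.03)&(x<.035)
    print(m.sum(),np.c_[x[m],y[m],P[m][:,2]].mean(0).round(4))
E
```

```text
15 [0.0031 0.0016 0.0823]
12 [0.0145 0.0012 0.0757]
```

```bash
python3 -c "
from plant import r
print(r.close_job())"
```

```text
the job is handed in; nothing more can be done
None
```

I handed the job in at about 45 s: both pots and all three tip boxes (all that were on the bench) are in the steriliser with the lid closed gently, and after that I pushed the toggle to the back with the guard held up, then let the guard drop shut. The bottle, beaker and dish were left in place.

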